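Load two locating pins and hold the spring plunger at the green band

TASK

Take the two locating pins out of the wooden rack and put one in each bore of the steel block on the fixture, upright and fully home, and let go of them. Then press the fixture's spring-loaded palm plunger straight down until the lower rim of its cap is level with the green band of the scale behind it (about 12 mm down, roughly half its travel; never bottom it out) and keep it there for three seconds to keep the pins locked. The job finishes while you are still holding the plunger at the green band: do not let it up at the end. Do not disturb the oil bottle, the comb or the blue screwdriver.

Things in the scene. Friction and masses are not known exactly. Their poses are not given: they have to be found in the camera images.
- fixture: Fixed fixture, aluminium base 230 x 100 mm on feet. Origin: centre of its underside, on the work surface; +x runs along its length from the steel block (near the robot) to the plunger (far). Block 95 x 50 mm, centred at x = -52 mm, top 50 mm up. Plunger at x = 65 mm in a 56 mm wide housing. Upright white scale 80 mm wide at x = 102 mm, top 98 mm up; green band 79 to 85 mm up, red below it.
- bore_0 (a point): Mouth centre, level with the block's top face (50 mm above the work surface), of the bore farther from the plunger (fixture x = -75 mm). Vertical bore, 14.4 mm diameter, through the 30 mm block, 3 mm chamfer.
- bore_1 (a point): Same, the bore nearer the plunger (fixture x = -30 mm, y = 0). The two bores are 45 mm apart along the fixture's x axis.
- plunger_top (a point): Centre of the flat top of the black palm cap (48 mm diameter, 16 mm high, yellow lower rim), at fixture x = +65 mm, y = 0. Top is 110 mm above the work surface when up; it moves down with the plunger.
- plunger (a joint): Plunger travel in m: 0 up, growing downward, stop at 0.022. Return spring: about 3 N to start, plus 0.35 N per mm (7 N at 12 mm, 10.7 N at the stop); springs back when let go. The cap's lower rim is 94 mm above the work surface when up, and in the green band from 0.009 to 0.015 (middle 0.012). A brass lock bar between housing and block follows it.
- rack: Fixed light-wood rack, block 120 x 50 x 32 mm on 10 mm rubber feet (top 42 mm above the work surface), with two vertical holes 14.4 mm in diameter, 27 mm deep, 60 mm apart along its x axis (its length), each holding one pin. Origin: centre of its underside. Fixture and rack may change places from run to run.
- pin_0_grip (a point): Grip point of one pin, on its axis, 24 mm above its collar's underside; z along the pin, up. Steel shank 12 mm thick, 24 mm long, tapered foot; collar 22 x 4 mm; dark round grip 16 mm thick, 4 to 36 mm above the collar's underside. About 60 g. Point is 66 mm above the work surface in the rack, 74 mm when fully home (collar on the block). Pins are alike; either fits either bore.
- pin_1_grip (a point): The same point of the other, identical pin.
- oil_bottle: Bystander: small white oil bottle with red spout, 36 mm diameter, 126 mm high, standing. Origin: centre of its underside.
- comb: Bystander: comb-like slotted part, 128 x 12 x 34 mm, standing on its long edge. Origin: centre of its underside.
- driver: Bystander: screwdriver with blue handle, 202 mm long, lying. Origin: centre of its underside.

How it is judged:
By the outcome, as a careful person would: the job done as asked, in the order asked, and still so for the second after the job is handed in, while the arm keeps its last pose, push and grip.
It also fails if it takes over 61 s, if anything falls off the work surface, if the arm or the gripper's body presses on something with over 40 N, if the wrist force passes 120 N, or if a joint passes its speed limit or range.

ROBOT

A 6-joint arm with a two-finger parallel gripper is mounted at the origin on the work surface; the furniture and walls round the work are solid. World frame = base frame: x ahead of the robot, y to its left, z up, the work surface at z = 0. Lengths are in m, angles in rad, forces in N, time in s.
With the tool pointing down it reaches from about 0.325 to 0.875 m from the base axis. Payload 4.4 kg.
Tool frame: the origin (TCP) lies on the centre line of the jaws, within the pads' length; the fingertips stand 8 mm ahead of it and the grasp point (between the pads) lies 11 mm behind it; z points along the fingers, x is the direction in which the jaws open and shut, and the axes are right-handed (so a half turn about z gives the same grasp; the last joint's range is limited). The gripper opens to 85 mm and grips with 20 to 120 N. Pads are 22 mm wide; open, the fingers measure 114 mm over their backs; the gripper's body (76 mm by 85 mm) begins 54 mm behind the grasp point. The pads swing forward as they close: fully open they stand 13 mm farther back than shut.
Start: joints at [-1.282, 0.207, 1.542, -0, 1.393, -0.15], TCP at [0.245, -0.52, 0.239] pointing down, gripper open.
Joint ranges: [-2.73, 2.73], [-0.86, 2.22], [0.23, 2.46], [-1.11, 4.25], [0.08, 2.63], [-2.82, 2.82]. Speed limits (rad/s): [2.79, 2.79, 3.14, 3.14, 3.14, 3.14].

INTERFACE

Orientations are given as a unit quaternion [x, y, z, w].
In Python, from rig import * gives the robot as it stands.
- The arm moves only by the tool move_arm, never from a script. Its argument "targets" is a list of rows, each a list of 2 entries, a list of its own where there are three numbers: the shift along the tool's x, y, z in cm, then the turn, a rotation vector about the tool's x, y, z in rad. A call has 1 to 10 rows; each row shifts and turns the commanded pose from where the row before left it, along the tool's axes as they then stand; what a row does not reach is not made up. A row lasts 1/8 s, in which the tool goes at most 62.5 mm and 10.7 degrees, less where a joint would pass 70% of its speed; a pose out of reach is approached as far as the arm can. A call with a gripper value outside its range is refused whole. "grip" is the opening, from 0 (shut) to 1 (fully open), set as the call begins (left out, the last holds). The fingers move at their own pace and stop on an object; "newtons" is the grip in N (left out, the last holds). Time passes only in rows, so rows that do not move let the fingers close. It gives the time, the measured TCP pose, the force and the opening at its end, in the units of the state.
- observe(): the state, without advancing time (a new reading comes with each control period).
- capture(name): name is "side" or "top" or "wrist"; returns a dict with "image" (400x640x3 uint8, blue, green, red), "depth" (400x640 float32, m along the optical axis (not along the pixel's ray), 0 where there is no reading), "vfov" (degrees; the focal length in pixels is half the picture's height over the tangent of half this angle, whatever the lens; pixels are square), "cx", "cy" (the principal point, pixels), "cam_to_world" (4x4, takes a point from camera to world coordinates). Camera axes: x right, y down, z forward; pixel columns grow to the right and rows downward; lengths in m; the calibration is good to about 2 mm. A picture is of the moment at which its call begins.
- close_job(): hands the job in, once; it reports no verdict.
The state is a dict: "clock": time; "q": joint angles; "joint_velocities": joint speeds; "joint_torque": joint torques, N m; "position": TCP position; "eef_rot": TCP orientation; "ft_force": force on the tool from outside, world axes, zero at the start; "wrist_torque": the same for the moment, N m; "opening": finger opening in m.
Only numpy, scipy, OpenCV 4.12 (cv2) and the standard library are available. Lean on these libraries where they do the work, as an engineer would, in place of code of your own. Each camera call takes 0.05 s, during which the arm holds its last target.

## Working session

There is one attempt and no reset: what is moved stays moved. The work goes in short steps, Python scripts to look and compute and a tool call to move; the robot and the scene stay as the last step left them, time stands still between calls to the robot, and variables do not carry over. Pictures are saved under pics/ and viewed, and the job is handed in when it is done.

Besides the shell and the picture viewer there is one more tool, called after "Request:" as a command line: name --argument value ..., lists and objects as JSON in quotes. move_arm: Moves the arm, as the interface text tells. Its arguments: {"type":"object","properties":{"targets":{"type":"array","items":{"type":"array"}},"grip":{"type":"number"},"newtons":{"type":"number"}},"required":["targets"]}

```bash
ls; mkdir -p pics
cat > h.py <<'E'
from rig import *
import numpy as np, cv2
def K(c):
    f=c["image"].shape[0]/2/np.tan(np.radians(c["vfov"])/2); return f,c["cx"],c["cy"]
def ray(c,u,v):
    f,cx,cy=K(c); T=np.array(c["cam_to_world"]); d=T[:3,:3]@np.array([(u-cx)/f,(v-cy)/f,1.]); return T[:3,3],d
def onplane(c,u,v,z):
    o,d=ray(c,u,v); return o+d*(z-o[2])/d[2]
def bydepth(c,u,v):
    o,d=ray(c,u,v); return o+d*c["depth"][int(round(v)),int(round(u))]
def proj(c,p):
    f,cx,cy=K(c); T=np.array(c["cam_to_world"]); q=T[:3,:3].T@(np.array(p)-T[:3,3]); return q[0]/q[2]*f+cx,q[1]/q[2]*f+cy
def tri(obs):
    A=np.zeros((3,3));b=np.zeros(3)
    for c,u,v in obs:
        o,d=ray(c,u,v); d=d/np.linalg.norm(d); P=np.eye(3)-np.outer(d,d); A+=P;b+=P@o
    p=np.linalg.solve(A,b); return p
E
python3 - <<'E'
from h import *
import pickle
s=observe(); print({k:np.round(v,3) for k,v in s.items()})
for n in("side","top","wrist"):
    c=capture(n); cv2.imwrite(f"pics/{n}0.png",c["image"]); pickle.dump(c,open(f"{n}0.pkl","wb")); print(n,c["vfov"],c["cx"],c["cy"],np.round(c["cam_to_world"],3).tolist(), [k for k in c])
E
```

```text
pics
{'clock': np.float64(0.0), 'q': array([-1.281,  0.207,  1.543,  0.   ,  1.393, -0.15 ]), 'joint_velocities': array([-0.001, -0.001, -0.001,  0.   ,  0.   , -0.001]), 'joint_torque': array([-1.0000e-03, -3.8304e+01, -2.9159e+01, -0.0000e+00,  1.1000e-02,
       -0.0000e+00]), 'position': array([ 0.245, -0.52 ,  0.238]), 'eef_rot': array([ 0.844, -0.536, -0.001, -0.001]), 'ft_force': array([ 0.325, -0.359,  0.164]), 'wrist_torque': array([0.015, 0.006, 0.003]), 'opening': np.float64(0.085)}
side 49.10403698607243 325.073631330882 197.35049503885807 [[0.999, -0.034, 0.036, 0.518], [-0.049, -0.612, 0.79, -0.394], [-0.005, -0.79, -0.613, 0.64], [0.0, 0.0, 0.0, 1.0]] ['image', 'depth', 'vfov', 'cx', 'cy', 'cam_to_world']
top 57.010559639397535 313.8771845114355 200.77002281217213 [[0.026, -0.985, 0.169, 0.375], [-0.999, -0.029, -0.017, 0.29], [0.022, -0.168, -0.985, 0.937], [0.0, 0.0, 0.0, 1.0]] ['image', 'depth', 'vfov', 'cx', 'cy', 'cam_to_world']
wrist 65.14789201875757 324.4401774313521 199.68155382792597 [[0.426, -0.867, -0.26, 0.312], [-0.905, -0.408, -0.121, -0.488], [-0.002, 0.287, -0.958, 0.373], [0.0, 0.0, 0.0, 1.0]] ['image', 'depth', 'vfov', 'cx', 'cy', 'cam_to_world']
```

View pics/side0.png

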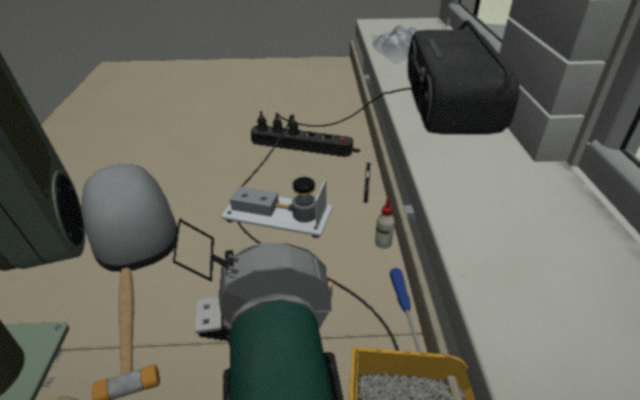

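View pics/top0.png

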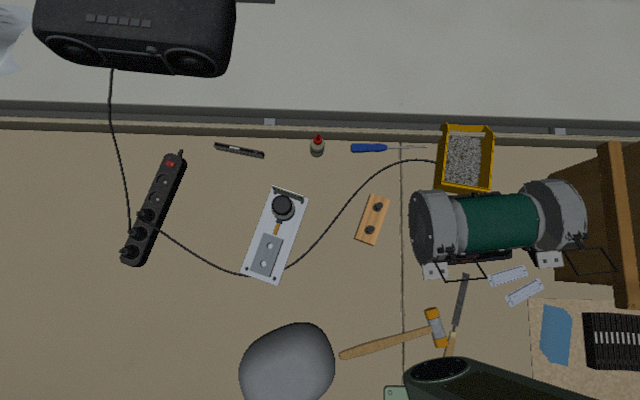

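View pics/wrist0.png

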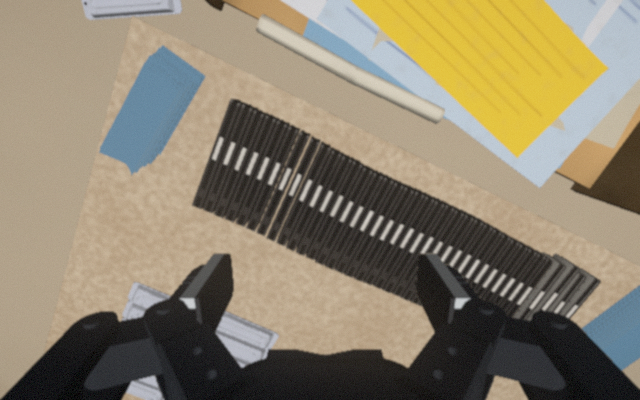

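Run:
```python
from h import *
import pickle
c=pickle.load(open("top0.pkl","rb"))
for n,u,v in [("pinA",378,208),("pinB",370,229),("rack0",368,196),("cap",283,206),("bore far",266,263),("bore near",270,245),("bottle",317,147),("comb",240,150),("driver",370,148),("drivertip",425,148)]:
    print(n,np.round(bydepth(c,u,v),3))
im=c["image"][100:300,200:440]; cv2.imwrite("pics/topcrop.png",cv2.resize(im,None,fx=3.3,fy=3,interpolation=cv2.INTER_CUBIC)[:600,:800])
```

```text
pinA [0.51  0.123 0.074]
pinB [0.459 0.142 0.078]
rack0 [0.55  0.136 0.012]
cap [0.502 0.346 0.109]
bore far [0.374 0.384 0.051]
bore near [0.418 0.38  0.02 ]
bottle [0.656 0.271 0.072]
comb [0.655 0.465 0.033]
driver [0.675 0.132 0.021]
drivertip [ 0.687 -0.018 -0.001]
```

View pics/topcrop.png

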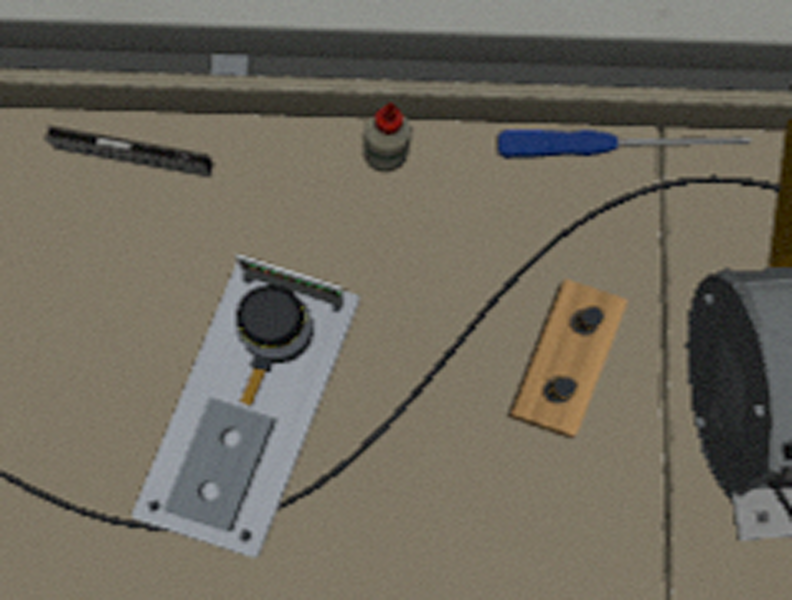

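Run:
```python
from h import *
import pickle
c=pickle.load(open("top0.pkl","rb"))
for u,v in [(412,215),(432,225),(432,200),(460,220),(500,220),(550,210),(580,210),(470,275),(435,270),(615,260),(600,180),(460,150),(290,370),(440,370),(430,360),(400,390),(500,385)]:
    print(u,v,np.round(bydepth(c,u,v),3))
c=pickle.load(open("side0.pkl","rb"))
for u,v in [(270,340),(270,265),(195,225),(125,200),(30,150),(120,380)]:
    print('s',u,v,np.round(bydepth(c,u,v),3))
# tall map from both
for n in("top","side"):
    c=pickle.load(open(n+"0.pkl","rb")); f,cx,cy=K(c); v,u=np.mgrid[0:400:4,0:640:4]; d=c["depth"][v,u]
    T=np.array(c["cam_to_world"]); P=np.stack([(u-cx)/f*d,(v-cy)/f*d,d],-1)@T[:3,:3].T+T[:3,3]
    P=P[(d>0)]; P=P[(P[:,2]>.1)&(P[:,0]>0.1)&(P[:,0]<.9)&(abs(P[:,1])<.7)]
    H={}
    for p in P:
        k=(int(p[0]//.05*5),int(np.floor(p[1]/.05)*5)); H[k]=max(H.get(k,0),p[2])
    print(n); 
    for x in range(85,5,-5): print(x,' '.join("%3d"%(H.get((x,y),0)*100) for y in range(65,-70,-5)))
```

```text
412 215 [0.49  0.052 0.109]
432 225 [0.455 0.047 0.228]
432 200 [0.508 0.039 0.208]
460 220 [ 0.471 -0.021  0.197]
500 220 [ 0.473 -0.102  0.2  ]
550 210 [ 0.496 -0.208  0.198]
580 210 [ 0.494 -0.249  0.226]
470 275 [ 0.357 -0.125 -0.003]
435 270 [0.368 0.009 0.128]
615 260 [ 0.397 -0.312  0.223]
600 180 [ 0.561 -0.313  0.206]
460 150 [ 0.666 -0.088  0.055]
290 370 [0.165 0.315 0.156]
440 370 [0.209 0.065 0.299]
430 360 [0.209 0.061 0.237]
400 390 [0.087 0.059 0.01 ]
500 385 [0.22  0.022 0.408]
s 270 340 [ 0.467 -0.092  0.2  ]
s 270 265 [0.464 0.003 0.224]
s 195 225 [ 0.263  0.348 -0.001]
s 125 200 [0.175 0.266 0.138]
s 30 150 [0.217 0.028 0.391]
s 120 380 [ 0.228 -0.031  0.028]
top
85  26  27  26  27  26  11  11  11  11  11  11  11  11  11  11  11  11  11  11  11  11  11  11  11  11   0   0
80  27  27  26  26  25  11  11  11  11  11  11  11  11  11  11  11  11  11  11  11  11  11  11  11  11   0   0
75  11  24  24  26  23  11  11  11  11  11  11  11  11  11  11  11  11  11  11  11  11  11  11  11  11   0   0
70  11  11  11  11  11  11  11  11  11  11  11  11  11  11  11  11  11  11 
[... 2448 characters left out ...]
 0   0   0   0   0   0   0   0   0
35   0   0   0   0   0   0   0   0   0   0   0   0   0  27  27   0   0   0   0   0   0   0   0   0   0   0   0
30   0   0   0   0   0   0   0   0   0   0   0   0   0   0   0   0   0   0   0   0   0   0   0   0   0   0   0
25   0   0   0   0   0   0   0   0   0   0   0   0   0   0   0   0   0   0   0   0   0   0   0   0   0   0   0
20   0   0   0   0   0   0  11  13  13  10   0   0  48  47  44   0   0   0   0   0   0   0   0   0   0   0   0
15   0   0   0   0   0   0  15  15  15  13   0  34  43  25  36   0   0   0   0   0   0   0   0   0   0   0   0
10   0   0   0   0   0   0  15  15  15  13   0   0   0   0  25   0   0   0   0   0   0   0   0   0   0   0   0
```

Run:
```python
from h import *
import pickle
Ps=[]
for n in("top","side"):
    c=pickle.load(open(n+"0.pkl","rb")); f,cx,cy=K(c); v,u=np.mgrid[0:400,0:640]; d=c["depth"]
    T=np.array(c["cam_to_world"]); P=np.stack([(u-cx)/f*d,(v-cy)/f*d,d],-1)@T[:3,:3].T+T[:3,3]
    Ps.append(P[(d>0)])
P=np.vstack(Ps)
m=(P[:,0]>.3)&(P[:,0]<.62)&(P[:,1]>-.1)&(P[:,1]<.105)&(P[:,2]>.06); Q=P[m]
for x in np.arange(.3,.62,.02):
    q=Q[(Q[:,0]>=x)&(Q[:,0]<x+.02)]
    if len(q): print(round(x,2),"ymax low/hi",[ (round(np.percentile(q[q[:,2]>h][:,1],99),3),round(q[q[:,2]>h][:,1].max(),3)) if (q[:,2]>h).any() else None for h in(.06,.12,.18,.22)], round(q[:,2].max(),3))
print(P[(P[:,0]>.3)&(P[:,0]<.6)&(P[:,1]>-.4)&(P[:,1]<.1)][:,2].max())
c=capture("wrist"); T=np.array(c["cam_to_world"]); s=observe()
from scipy.spatial.transform import Rotation as R
Rt=R.from_quat(s["eef_rot"]).as_matrix(); print(np.round(Rt,3)); print("cam in tool",np.round(Rt.T@(T[:3,3]-s["position"]),4))
```

```text
0.34 ymax low/hi [(np.float64(0.046), np.float64(0.046)), (np.float64(0.046), np.float64(0.046)), (np.float64(0.046), np.float64(0.046)), (np.float64(0.046), np.float64(0.046))] 0.279
0.36 ymax low/hi [(np.float64(0.047), np.float64(0.049)), (np.float64(0.047), np.float64(0.049)), (np.float64(0.048), np.float64(0.049)), (np.float64(0.048), np.float64(0.049))] 0.278
0.38 ymax low/hi [(np.float64(0.045), np.float64(0.05)), (np.float64(0.047), np.float64(0.05)), (np.float64(0.049), np.float64(0.05)), (np.float64(0.049), np.float64(0.05))] 0.256
0.4 ymax low/hi [(np.float64(0.042), np.float64(0.043)), (np.float64(0.042), np.float64(0.043)), (np.float64(0.042), np.float64(0.043)), (np.float64(0.035), np.float64(0.036))] 0.233
0.42 ymax low/hi [(np.float64(0.047), np.float64(0.051)), (np.float64(0.047), np.float64(0.05)), (np.float64(0.045), np.float64(0.049)), (np.float64(0.044), np.float64(0.045))] 0.229
0.44 ymax low/hi [(np.float64(0.05), np.float64(0.053)), (np.float64(0.05), np.float64(0.053)), (np.float64(0.047), np.float64(0.048)), (np.float64(0.047), np.float64(0.048))] 0.229
0.46
[... 453 characters left out ...]
58)), (np.float64(0.054), np.float64(0.055)), None] 0.215
0.52 ymax low/hi [(np.float64(0.057), np.float64(0.06)), (np.float64(0.057), np.float64(0.06)), (np.float64(0.055), np.float64(0.056)), None] 0.202
0.54 ymax low/hi [(np.float64(0.041), np.float64(0.047)), (np.float64(0.041), np.float64(0.047)), None, None] 0.169
0.56 ymax low/hi [(np.float64(-0.028), np.float64(-0.027)), None, None, None] 0.088
0.58 ymax low/hi [(np.float64(-0.028), np.float64(-0.027)), None, None, None] 0.088
0.6 ymax low/hi [(np.float64(-0.03), np.float64(-0.03)), None, None, None] 0.087
0.2790054447560738
[[ 0.426 -0.905 -0.   ]
 [-0.905 -0.426  0.001]
 [-0.001 -0.    -1.   ]]
cam in tool [-0.     -0.0746 -0.1347]
```

Request:
move_arm --targets '[[[0,0,-4],[0,0,0]],[[0,0,-5],[0,0,0]],[[0,0,-5],[0,0,0]],[[0,0,-3],[0,0,0]]]' --grip 1

```text
clock: 0.7
position: [0.245, -0.5208, 0.4126]
eef_rot: [0.844, -0.536, 0.002, 0.001]
ft_force: [-0.3, -0.1, -0.1]
opening: 0.0854
```

```bash
cat >> h.py <<'E'
from scipy.spatial.transform import Rotation as Rn
import json
def Ryaw(y): return np.array([[np.cos(y),np.sin(y),0],[np.sin(y),-np.cos(y),0],[0,0,-1]])
def plan(p0,R0,wps):
    """wps: (pos, yaw or None, nrows)"""
    p=np.array(p0,float);Rc=R0.copy();rows=[]
    for tp,ty,n in wps:
        tp=np.array(tp);Rt=Ryaw(np.radians(ty))
        for i in range(n):
            k=n-i
            sh=np.round(Rc.T@((tp-p)/k)*100,1 if k>1 else 2)
            p=p+Rc@sh/100
            rv=np.round(Rn.from_matrix(Rc.T@Rt).as_rotvec()/k,3)
            Rc=Rc@Rn.from_rotvec(rv).as_matrix()
            rows.append([sh.tolist(),rv.tolist()])
    for i in range(0,len(rows),10): print(json.dumps(rows[i:i+10]))
    print("end",np.round(p,4))
def plan_here(wps):
    s=observe(); plan(s["position"],Rn.from_quat(s["eef_rot"]).as_matrix(),wps)
E
python3 -c "
from h import *
plan_here([((.47,.15,.41),70,15)])"
```

```text
[[[-3.4, -3.3, 0.0], [0.0, -0.0, -0.157]], [[-2.9, -3.8, 0.0], [0.0, -0.0, -0.157]], [[-2.2, -4.1, 0.0], [0.0, -0.0, -0.157]], [[-1.6, -4.5, 0.0], [0.0, -0.0, -0.157]], [[-0.8, -4.6, 0.0], [0.0, 0.0, -0.157]], [[-0.1, -4.7, 0.0], [0.0, 0.0, -0.157]], [[0.6, -4.7, 0.0], [0.0, 0.0, -0.157]], [[1.4, -4.5, 0.0], [0.001, 0.0, -0.157]], [[2.0, -4.2, 0.0], [0.0, 0.0, -0.157]], [[2.7, -3.9, 0.0], [0.001, 0.0, -0.157]]]
[[[3.3, -3.4, 0.0], [0.0, 0.0, -0.157]], [[3.7, -2.9, 0.0], [0.0, 0.0, -0.156]], [[4.2, -2.2, 0.0], [0.001, 0.0, -0.157]], [[4.4, -1.6, 0.0], [0.0, 0.001, -0.156]], [[4.65, -0.87, 0.08], [0.001, 0.0, -0.157]]]
end [0.47 0.15 0.41]
```

Request:
move_arm --targets '[[[-3.4,-3.3,0.0],[0.0,0.0,-0.157]],[[-2.9,-3.8,0.0],[0.0,0.0,-0.157]],[[-2.2,-4.1,0.0],[0.0,0.0,-0.157]],[[-1.6,-4.5,0.0],[0.0,0.0,-0.157]],[[-0.8,-4.6,0.0],[0.0,0.0,-0.157]],[[-0.1,-4.7,0.0],[0.0,0.0,-0.157]],[[0.6,-4.7,0.0],[0.0,0.0,-0.157]],[[1.4,-4.5,0.0],[0.0,0.0,-0.157]],[[2.0,-4.2,0.0],[0.0,0.0,-0.157]],[[2.7,-3.9,0.0],[0.0,0.0,-0.157]]]'

```text
clock: 1.95
position: [0.3952, -0.0717, 0.4092]
eef_rot: [0.975, 0.22, 0.0, 0.0]
ft_force: [0.5, -1.3, -0.3]
opening: 0.0853
```

Request:
move_arm --targets '[[[3.3,-3.4,0.0],[0.0,0.0,-0.157]],[[3.7,-2.9,0.0],[0.0,0.0,-0.157]],[[4.2,-2.2,0.0],[0.0,0.0,-0.157]],[[4.4,-1.6,0.0],[0.0,0.0,-0.157]],[[4.6,-0.9,0.0],[0.0,0.0,-0.157]],[[0,0,0],[0,0,0]]]' --grip 0.55

```text
clock: 2.7
position: [0.4691, 0.1527, 0.4084]
eef_rot: [0.817, 0.576, -0.001, -0.001]
ft_force: [0.4, -1.1, -0.6]
opening: 0.0471
```

Run:
```python
from h import *
import pickle
s=observe(); print(s["q"],s["clock"],s["position"],s["opening"])
for n in("side","top","wrist"):
    c=capture(n); cv2.imwrite(f"pics/{n}1.png",c["image"]); pickle.dump(c,open(f"{n}1.pkl","wb"))
```

```text
[ 1.38758673e-01 -4.77328941e-02  1.47317219e+00  5.60323741e-04
  1.71773615e+00 -1.08991626e+00] 2.7 [0.46914839 0.15272839 0.40843946] 0.047117868261700814
```

View pics/wrist1.png

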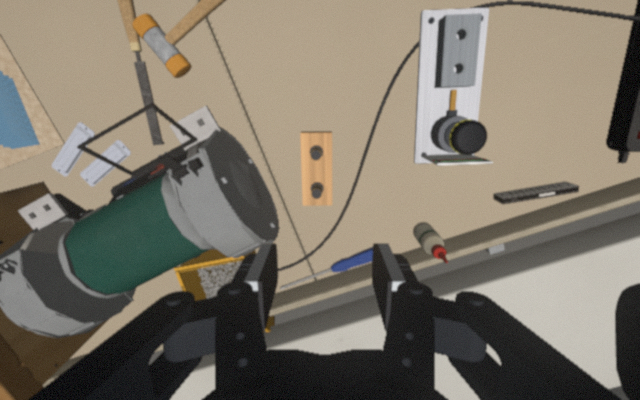

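View pics/side1.png

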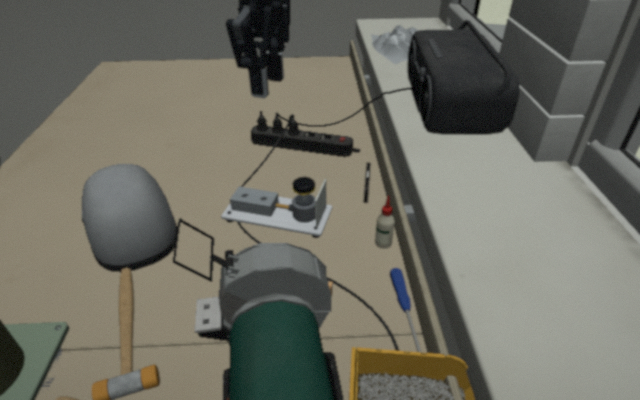

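```bash
python3 -c "
from h import *
plan_here([((.45,.2,.26),70,4)])"
```

```text
[[[1.0, -0.9, 3.7], [-0.0, 0.0, 0.0]], [[1.0, -0.9, 3.7], [-0.0, 0.0, 0.0]], [[1.0, -0.8, 3.8], [-0.0, 0.0, 0.001]], [[1.09, -0.89, 3.7], [-0.0, 0.001, 0.0]]]
end [0.45 0.2  0.26]
```

Request:
move_arm --targets '[[[1.0,-0.9,3.7],[0,0,0]],[[1.0,-0.9,3.7],[0,0,0]],[[1.0,-0.8,3.8],[0,0,0]],[[1.1,-0.9,3.7],[0,0,0]],[[0,0,0],[0,0,0]]]'

```text
clock: 3.48
position: [0.4477, 0.1993, 0.2573]
eef_rot: [0.819, 0.574, -0.004, -0.001]
ft_force: [-0.2, 0.0, 0.9]
opening: 0.0469
```

Run:
```python
from h import *
import pickle
s=observe(); print(s["clock"],s["position"],s["opening"])
c=capture("wrist"); cv2.imwrite(f"pics/wrist2.png",c["image"]); pickle.dump(c,open(f"wrist2.pkl","wb"))
```

```text
3.475 [0.44765819 0.19931941 0.257286  ] 0.046944522069094774
```

View pics/wrist2.png

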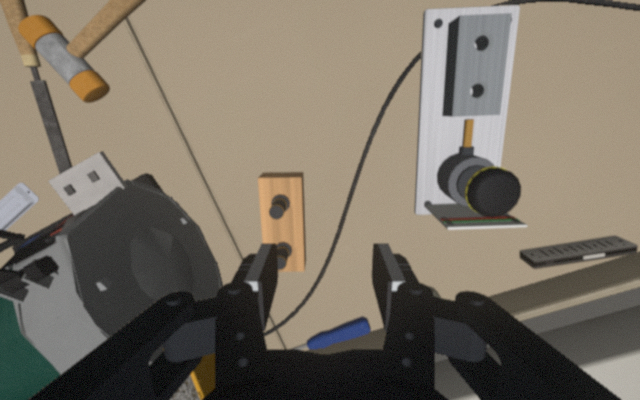

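Run:
```python
from h import *
import pickle
w1=pickle.load(open("wrist1.pkl","rb"))["image"];w2=pickle.load(open("wrist2.pkl","rb"))["image"];t=pickle.load(open("top1.pkl","rb"))["image"]
def cr(im,u,v,w,h,k): return cv2.resize(im[v:v+h,u:u+w],None,fx=k,fy=k,interpolation=cv2.INTER_CUBIC)
a=cr(w2,430,10,80,100,3); b=cr(w1,430,5,60,90,3); c=cr(w2,250,165,70,100,3); d=cr(w1,290,120,55,95,3); e=cr(t,240,225,50,60,4)
f=cr(t,350,190,50,60,4)
H=600;can=np.zeros((600,800,3),np.uint8);
x=0
for im in(a,b,c):
    can[:im.shape[0],x:x+im.shape[1]]=im;x+=im.shape[1]+5
x=0
for im in(d,e,f):
    can[305:305+im.shape[0],x:x+im.shape[1]]=im;x+=im.shape[1]+5
cv2.imwrite("pics/crops.png",can)
```

```text
(no output)
```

View pics/crops.png

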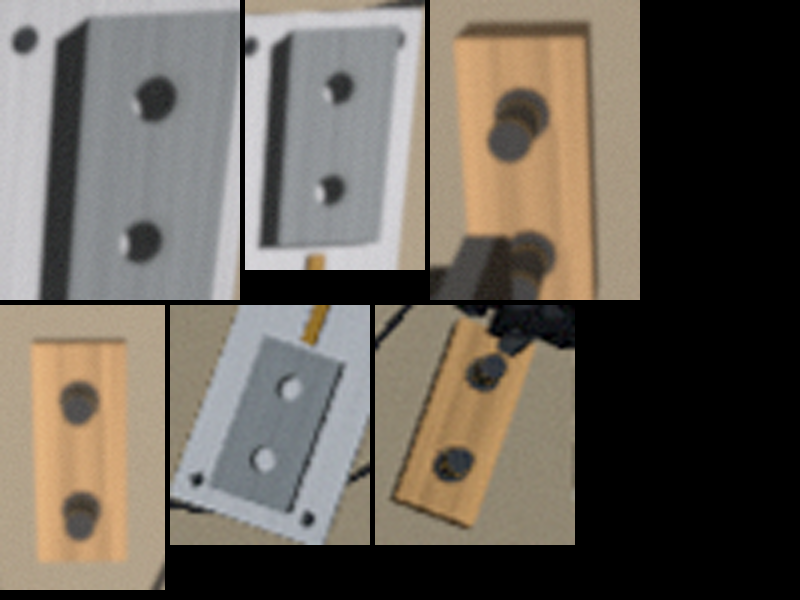

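Run:
```python
from h import *
import pickle
D={n:pickle.load(open(n+".pkl","rb")) for n in("wrist1","wrist2","top1")}
def blob(n,u,v,r,thr):
    c=D[n]; g=cv2.cvtColor(cv2.resize(c["image"],None,fx=4,fy=4,interpolation=cv2.INTER_CUBIC),cv2.COLOR_BGR2GRAY)
    u4,v4,r4=int(4*u+1.5),int(4*v+1.5),int(4*r); p=g[v4-r4:v4+r4,u4-r4:u4+r4].astype(int); md=np.median(p[[0,1,-2,-1]])
    m=(abs(p-md)>thr).astype(np.uint8); 
    m=cv2.morphologyEx(m,cv2.MORPH_CLOSE,np.ones((3,3)))
    cs,_=cv2.findContours(m,cv2.RETR_EXTERNAL,cv2.CHAIN_APPROX_NONE)
    k=max(cs,key=cv2.contourArea); k=cv2.convexHull(k); e=cv2.fitEllipse(k)
    uu=(e[0][0]+u4-r4-1.5)/4; vv=(e[0][1]+v4-r4-1.5)/4
    print(n,md,round(uu,2),round(vv,2),np.round(np.array(e[1])/4,1), "plane.05",np.round(onplane(c,uu,vv,.05),4)); return c,uu,vv
B={}
for nm,l in {"b0":[("wrist2",481,43,9),("wrist1",461,34,8),("top1",263.5,264,5)],"b1":[("wrist2",476,90,9),("wrist1",457.5,68,8),("top1",270,246,5)]}.items():
    o=[blob(*x,14) for x in l]; print(nm,"tri all",np.round(tri(o),4),"wr",np.round(tri(o[:2]),4),"w2top",np.round(tri([o[0],o[2]]),4))
c1,c2=D["wrist1"],D["wrist2"]
for uv in [(316.3,153),(317,192.7)]:
    print("pin top w1 on .078",np.round(onplane(c1,*uv,.078),4))
print("w2 B",onplane(c2,276.7,212,.078), "tri",tri([(c1,316.3,153),(c2,276.7,212)]))
```

```text
wrist2 136.0 481.29 42.62 [15.3 17.7] plane.05 [0.3757 0.3911 0.05  ]
wrist1 146.0 461.05 33.85 [11.2 13. ] plane.05 [0.3757 0.3911 0.05  ]
top1 122.0 262.51 263.19 [6.8 7. ] plane.05 [0.3732 0.3926 0.05  ]
b0 tri all [0.3747 0.3933 0.0451] wr [0.3756 0.3914 0.0493] w2top [0.3744 0.3932 0.0456]
wrist2 138.0 476.8 90.3 [15.1 16.8] plane.05 [0.4183 0.3775 0.05  ]
wrist1 148.0 458.31 67.95 [11.  12.5] plane.05 [0.4184 0.3774 0.05  ]
top1 122.0 269.21 245.2 [6.7 7.4] plane.05 [0.4159 0.3788 0.05  ]
b1 tri all [0.4177 0.379  0.0466] wr [0.4185 0.3782 0.0482] w2top [0.4173 0.3788 0.0475]
pin top w1 on .078 [0.4609 0.1412 0.078 ]
pin top w1 on .078 [0.5187 0.1209 0.078 ]
w2 B [0.46336811 0.13995936 0.078     ] tri [0.46015101 0.14230479 0.08804577]
```

```bash
python3 -c "
from h import *
plan_here([((.4615,.141,.2),70.7,3),((.4615,.141,.115),70.7,3)])"
```

```text
[[[-1.7, 1.0, 2.0], [-0.001, 0.001, -0.004]], [[-1.7, 1.1, 2.0], [-0.0, 0.0, -0.004]], [[-1.7, 1.0, 1.98], [-0.001, 0.001, -0.003]], [[0.0, 0.0, 2.8], [0.0, -0.0, -0.0]], [[0.0, 0.0, 2.9], [0.0, -0.0, -0.0]], [[0.0, 0.0, 2.8], [0.0, -0.0, -0.0]]]
end [0.4615 0.141  0.115 ]
```

Request:
move_arm --targets '[[[-1.7,1.0,2.0],[0,0,-0.004]],[[-1.7,1.1,2.0],[0,0,-0.004]],[[-1.7,1.0,2.0],[0,0,-0.004]],[[0,0,2.8],[0,0,0]],[[0,0,2.9],[0,0,0]],[[0,0,2.8],[0,0,0]],[[0,0,0],[0,0,0]]]'

```text
clock: 4.4
position: [0.4624, 0.1412, 0.1155]
eef_rot: [0.816, 0.579, -0.001, -0.0]
ft_force: [-0.0, 0.1, 0.5]
opening: 0.0468
```

Run:
```python
from h import *
import pickle
s=observe(); print(s["clock"],s["position"],s["opening"],s["joint_velocities"].round(3))
c=capture("wrist"); cv2.imwrite(f"pics/wrist3.png",c["image"]); pickle.dump(c,open(f"wrist3.pkl","wb"))
s=observe(); print(s["clock"],s["position"])
R=Rn.from_quat(s["eef_rot"]).as_matrix();print(R.round(4).tolist())
for d in(-.011,0,.008): print(d,proj(c,s["position"]+R[:,2]*d))
```

```text
4.4 [0.46243133 0.14118629 0.11550201] 0.04676037435997858 [ 0.009 -0.029 -0.037  0.004  0.008  0.   ]
4.45 [0.46359643 0.14153523 0.11677488]
[[0.3298, 0.944, 0.0018], [0.944, -0.3298, -0.0001], [0.0005, 0.0017, -1.0]]
-0.011 (np.float64(324.1625131184821), np.float64(278.47636619471257))
0 (np.float64(324.1937568438806), np.float64(266.28377087009676))
0.008 (np.float64(324.2138440926027), np.float64(258.4448946883849))
```

View pics/wrist3.png

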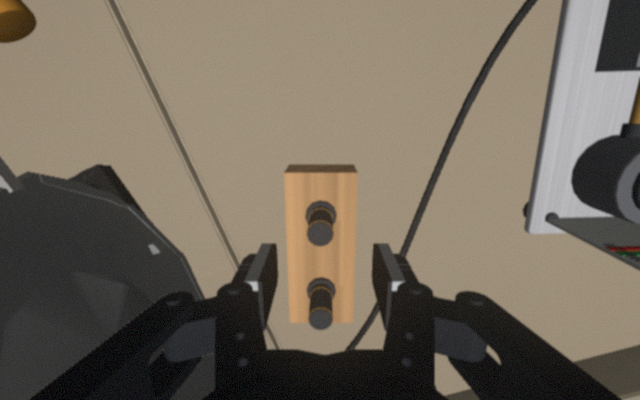

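Run:
```python
from h import *
import pickle
c=pickle.load(open("wrist3.pkl","rb"));w1=pickle.load(open("wrist1.pkl","rb"));w2=pickle.load(open("wrist2.pkl","rb"))
im=cv2.resize(c["image"][195:335,280:360],None,fx=4.2,fy=4.2,interpolation=cv2.INTER_CUBIC); im=np.clip(im.astype(float)*1.8,0,255).astype(np.uint8)
a=cv2.resize(w1["image"][140:205,300:335],None,fx=8,fy=8,interpolation=cv2.INTER_CUBIC);a=np.clip(a.astype(float)*1.8,0,255).astype(np.uint8)
can=np.zeros((600,640,3),np.uint8);can[:im.shape[0],:im.shape[1]]=im;can[:a.shape[0],345:345+a.shape[1]]=a
cv2.imwrite("pics/c3.png",can)
for u,v in[(320,233),(320,317)]: print(np.round(onplane(c,u,v,.078),4), bydepth(c,u,v).round(4))
o=[(c,320,233),(w2,276.7,212),(w1,316.3,153)]; print(tri(o),tri(o[:2]))
o=[(c,320,317),(w1,317,192.7)]; print(tri(o))
```

```text
[0.462  0.1394 0.078 ] [0.4615 0.1396 0.0793]
[0.5175 0.1198 0.078 ] [0.5173 0.1198 0.0783]
[0.46085515 0.14098048 0.08273715] [0.46522869 0.13805934 0.07032323]
[0.51891349 0.12002444 0.07630869]
```

View pics/c3.png

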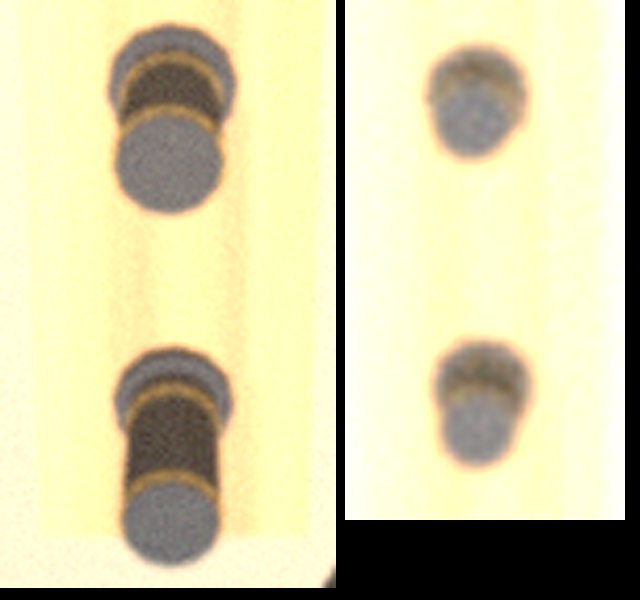

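Request:
move_arm --targets '[[[-0.2,-0.1,2],[0,0,0]],[[0,0,2.2],[0,0,0]],[[0,0,1.6],[0,0,0]],[[0,0,0],[0,0,0]],[[0,0,0],[0,0,0]]]'

```text
clock: 5.08
position: [0.4618, 0.1408, 0.0584]
eef_rot: [0.815, 0.579, 0.001, 0.001]
ft_force: [0.0, 0.2, -0.1]
opening: 0.0471
```

Request:
move_arm --targets '[[[0,0,0],[0,0,0]],[[0,0,0],[0,0,0]],[[0,0,0],[0,0,0]],[[0,0,0],[0,0,0]]]' --grip 0 --newtons 50

```text
clock: 5.58
position: [0.4611, 0.1403, 0.0581]
eef_rot: [0.815, 0.58, 0.0, 0.001]
ft_force: [-0.7, -3.0, 5.7]
opening: 0.0136
```

Request:
move_arm --targets '[[[0,0,-0.5],[0,0,0]],[[0,0,-1.5],[0,0,0]],[[0,0,-2.5],[0,0,0]],[[0,0,-2.5],[0,0,0]],[[0,0,-1.5],[0,0,0]],[[0,0,0],[0,0,0]],[[0,0,0],[0,0,0]]]'

```text
clock: 6.45
position: [0.4599, 0.1408, 0.1416]
eef_rot: [0.815, 0.579, -0.001, -0.0]
ft_force: [-0.9, -0.1, -1.4]
opening: 0.0134
```

Run:
```python
from h import *
import pickle
s=observe(); print(s["clock"],s["position"],s["opening"],s["ft_force"])
c=capture("wrist"); cv2.imwrite(f"pics/wrist4.png",c["image"]); pickle.dump(c,open(f"wrist4.pkl","wb"))
plan_here([((.3757,.3911,.142),72.3,8)])
```

```text
6.45 [0.4598635  0.14076392 0.14156302] 0.01343210467714122 [-0.86187099 -0.08400809 -1.43897189]
[[[2.6, -2.0, -0.0], [-0.0, 0.0, -0.003]], [[2.6, -2.0, -0.0], [-0.0, 0.0, -0.003]], [[2.6, -2.0, -0.0], [-0.0, 0.0, -0.003]], [[2.6, -2.0, -0.0], [-0.0, 0.0, -0.003]], [[2.7, -2.0, -0.0], [-0.001, 0.0, -0.003]], [[2.6, -2.0, -0.0], [-0.0, 0.0, -0.004]], [[2.7, -2.0, -0.0], [-0.001, 0.0, -0.003]], [[2.66, -1.93, -0.07], [-0.0, 0.001, -0.004]]]
end [0.3757 0.3911 0.142 ]
```

View pics/wrist4.png

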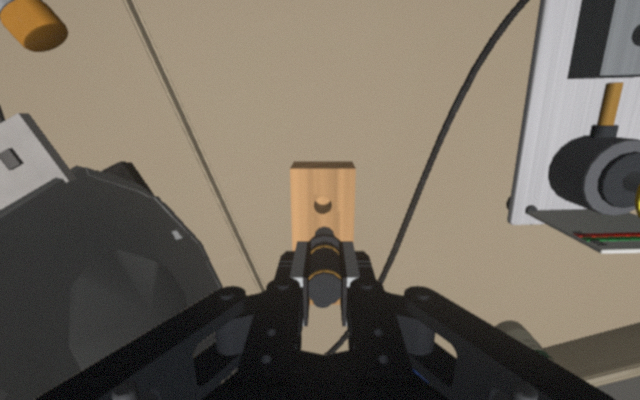

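Request:
move_arm --targets '[[[2.6,-2.0,0],[0,0,-0.003]],[[2.6,-2.0,0],[0,0,-0.003]],[[2.6,-2.0,0],[0,0,-0.003]],[[2.6,-2.0,0],[0,0,-0.003]],[[2.7,-2.0,0],[0,0,-0.003]],[[2.6,-2.0,0],[0,0,-0.003]],[[2.7,-2.0,0],[0,0,-0.003]],[[2.7,-1.9,0],[0,0,-0.004]],[[0,0,0],[0,0,0]],[[0,0,0],[0,0,0]]]'

```text
clock: 7.75
position: [0.3766, 0.3906, 0.1412]
eef_rot: [0.808, 0.59, -0.001, 0.0]
ft_force: [-0.2, -0.1, -0.3]
opening: 0.0142
```

Run:
```python
from h import *
import pickle
s=observe(); print(s["clock"],s["position"],s["opening"],s["ft_force"],s["eef_rot"])
for n in("wrist","side","top"):
    c=capture(n); cv2.imwrite(f"pics/{n}5.png",c["image"]); pickle.dump(c,open(f"{n}5.pkl","wb"))
    R=Rn.from_quat(s["eef_rot"]).as_matrix();p=s["position"]
    print(n,"tcp",proj(c,p),"grip top",proj(c,p-R[:,2]*.023),"collar", proj(c,p+R[:,2]*.013),"foot",proj(c,p+R[:,2]*.037),"b0",proj(c,(.3757,.3911,.05)),"b1",proj(c,(.4184,.3775,.05)))
```

```text
7.75 [0.37661521 0.39056189 0.14118454] 0.014185386832734438 [-0.19102159 -0.09126833 -0.27817136] [ 8.07634932e-01  5.89681468e-01 -1.22813621e-03  2.73070047e-04]
wrist tcp (np.float64(322.7702955207251), np.float64(263.1233246675526)) grip top (np.float64(322.5293040714995), np.float64(290.31034725760276)) collar (np.float64(322.8776433045605), np.float64(251.01307497403295)) foot (np.float64(323.0380038221881), np.float64(232.92228781414866)) b0 (np.float64(323.8707222981543), np.float64(203.76513933988747)) b1 (np.float64(323.9678438022977), np.float64(257.25574264765663))
side tcp (np.float64(240.58920121376394), np.float64(158.90458821572184)) grip top (np.float64(239.24084325607072), np.float64(149.51086125563856)) collar (np.float64(241.33325354833232), np.float64(164.08824470328034)) foot (np.float64(242.67394798971452), np.float64(173.4285815532893)) b0 (np.float64(245.23845249667897), np.float64(193.30286746546972)) b1 (np.float64(264.08586967777563), np.float64(196.371969965524))
top tcp (np.float64(258.58533755409985), np.float64(261.5057945983479)) grip top (np.float64(257.1572541044303), np.float64(261.4200362172645)) collar (np.float64(259.3565138580021), np.float64(261.5521047991753)) foot (np.float64(260.71684506214757), np.float64(261.633794564456)) b0 (np.float64(263.200462015621), np.float64(262.12074265895694)) b1 (np.float64(269.78706860134093), np.float64(244.15311235942198))
```

View pics/wrist5.png

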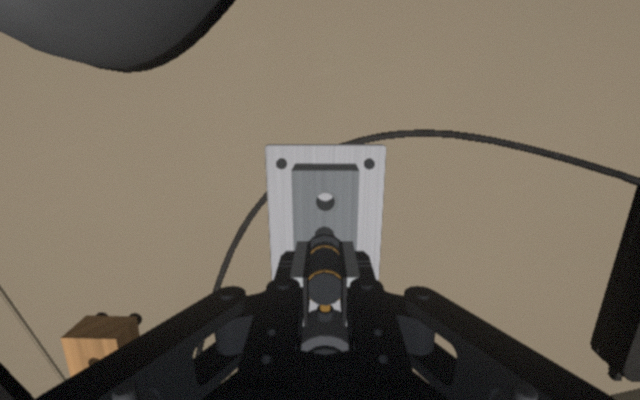

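View pics/side5.png

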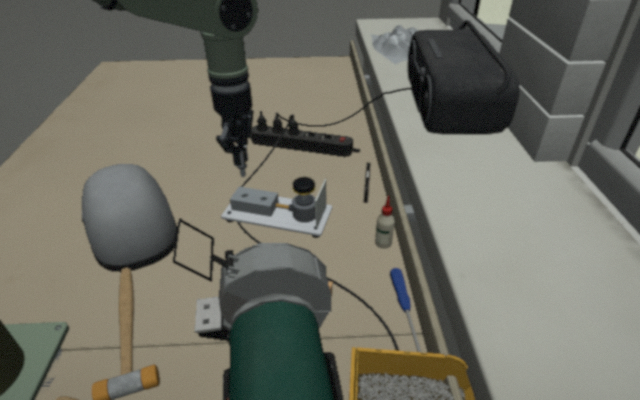

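Run:
```python
from h import *
import pickle
c=pickle.load(open("wrist5.pkl","rb"))
im=cv2.resize(c["image"][185:315,285:365],None,fx=4.6,fy=4.6,interpolation=cv2.INTER_CUBIC); im=np.clip(im.astype(float)*1.5,0,255).astype(np.uint8)
cv2.imwrite("pics/c5.png",im)
g=cv2.cvtColor(cv2.resize(c["image"],None,fx=4,fy=4,interpolation=cv2.INTER_CUBIC),cv2.COLOR_BGR2GRAY)[4*188:4*220,4*308:4*342].astype(int)
m=(abs(g-np.median(g))>18).astype(np.uint8); cs,_=cv2.findContours(m,0,1); k=max(cs,key=cv2.contourArea); e=cv2.fitEllipse(cv2.convexHull(k)); u,v=(e[0][0]-1.5)/4+308,(e[0][1]-1.5)/4+188
print(u,v,e[1], onplane(c,u,v,.05))
```

```text
324.88620376586914 201.48390579223633 (74.76880645751953, 78.52294158935547) [0.37421148 0.39238295 0.05      ]
```

View pics/c5.png

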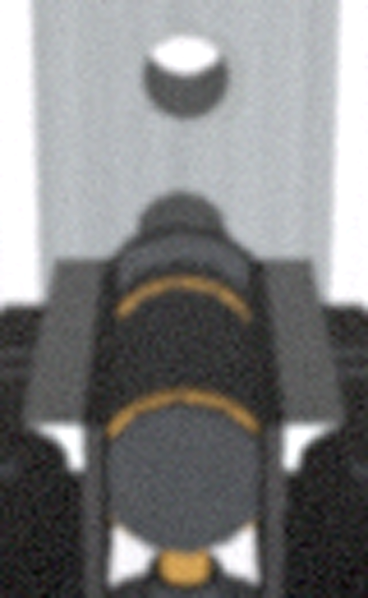

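Request:
move_arm --targets '[[[0.05,-0.2,1.5],[0,0,0]],[[0,0,1.5],[0,0,0]],[[0,0,1.0],[0,0,0]],[[0,0,0],[0,0,0]],[[0,0,0.4],[0,0,0]],[[0,0,0.4],[0,0,0]],[[0,0,0.4],[0,0,0]],[[0,0,0],[0,0,0]]]'

```text
clock: 8.9
position: [0.3752, 0.3923, 0.0899]
eef_rot: [0.808, 0.59, -0.0, 0.0]
ft_force: [-0.1, 0.0, -0.5]
opening: 0.0134
```

Run:
```python
from h import *
s=observe(); print(s["clock"],s["position"],s["ft_force"],s["wrist_torque"])
c=capture("wrist"); cv2.imwrite(f"pics/wrist6.png",c["image"])
```

```text
8.9 [0.37515347 0.39230259 0.08994312] [-0.07765315  0.03124239 -0.50156673] [ 0.01972138 -0.03389305 -0.03383246]
```

View pics/wrist6.png

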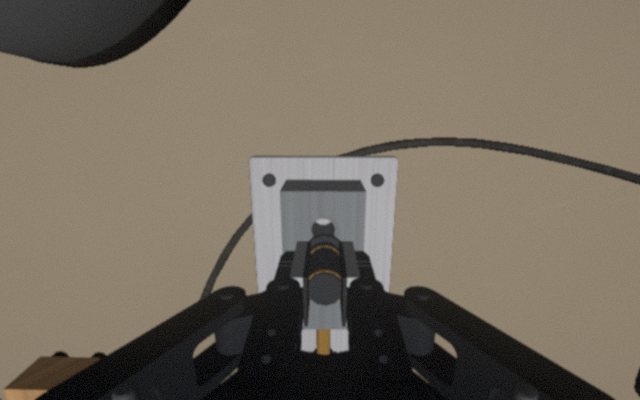

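Request:
move_arm --targets '[[[0,0,0.3],[0,0,0]],[[0,0,0.3],[0,0,0]],[[0,0,0.3],[0,0,0]],[[0,0,0],[0,0,0]]]'

```text
clock: 9.45
position: [0.3748, 0.3922, 0.0805]
eef_rot: [0.808, 0.59, -0.001, -0.0]
ft_force: [-1.9, -0.7, -2.3]
opening: 0.0138
```

Request:
move_arm --targets '[[[0,0,0.4],[0,0,0]],[[0,0,0.4],[0,0,0]],[[0,0,0.3],[0,0,0]],[[0,0,0],[0,0,0]]]'

```text
clock: 9.95
position: [0.3748, 0.3922, 0.0696]
eef_rot: [0.808, 0.59, -0.001, -0.0]
ft_force: [-3.1, -0.2, -1.1]
opening: 0.0139
```

Request:
move_arm --targets '[[[0,0,0.2],[0,0,0]],[[0,0,0.1],[0,0,0]],[[0,0,0],[0,0,0]],[[0,0,0],[0,0,0]]]'

```text
clock: 10.45
position: [0.3749, 0.3923, 0.0672]
eef_rot: [0.808, 0.59, -0.001, -0.0]
ft_force: [-5.4, -0.8, 2.3]
opening: 0.0138
```

Request:
move_arm --targets '[[[0,0,0],[0,0,0]],[[0,0,0],[0,0,0]],[[0,0,0],[0,0,0]]]' --grip 0.45

```text
clock: 10.82
position: [0.3763, 0.3928, 0.0677]
eef_rot: [0.808, 0.59, 0.001, 0.0]
ft_force: [0.3, -0.0, -0.1]
opening: 0.0384
```

Request:
move_arm --targets '[[[0,0,-1.5],[0,0,0]],[[0,0,-3],[0,0,0]],[[0,0,-3],[0,0,0]],[[0,0,-1],[0,0,0]],[[0,0,0],[0,0,0]]]'

```text
clock: 11.45
position: [0.3759, 0.3929, 0.1533]
eef_rot: [0.808, 0.59, 0.001, 0.0]
ft_force: [-0.3, 0.3, 0.0]
opening: 0.0383
```

Run:
```python
from h import *
import pickle
s=observe(); print(s["clock"],s["position"],s["ft_force"])
c=capture("wrist"); cv2.imwrite(f"pics/wrist7.png",c["image"]); pickle.dump(c,open("wrist7.pkl","wb"))
plan_here([((.518,.1195,.145),70.7,8),((.518,.1195,.115),70.7,2)])
```

```text
11.45 [0.37593197 0.39285618 0.15331012] [-0.34866287  0.27331175  0.0217873 ]
[[[-2.7, 2.7, 0.1], [-0.0, 0.0, 0.003]], [[-2.7, 2.8, 0.1], [-0.0, 0.0, 0.003]], [[-2.7, 2.8, 0.1], [-0.0, 0.0, 0.003]], [[-2.7, 2.8, 0.1], [-0.0, 0.0, 0.004]], [[-2.7, 2.8, 0.1], [-0.0, 0.0, 0.003]], [[-2.6, 2.7, 0.1], [-0.0, 0.0, 0.004]], [[-2.6, 2.8, 0.1], [-0.0, 0.0, 0.003]], [[-2.68, 2.76, 0.01], [-0.0, 0.0, 0.004]], [[0.0, -0.0, 1.5], [-0.0, 0.0, -0.0]], [[0.0, -0.0, 1.5], [-0.0, 0.0, -0.0]]]
end [0.518  0.1195 0.115 ]
```

View pics/wrist7.png

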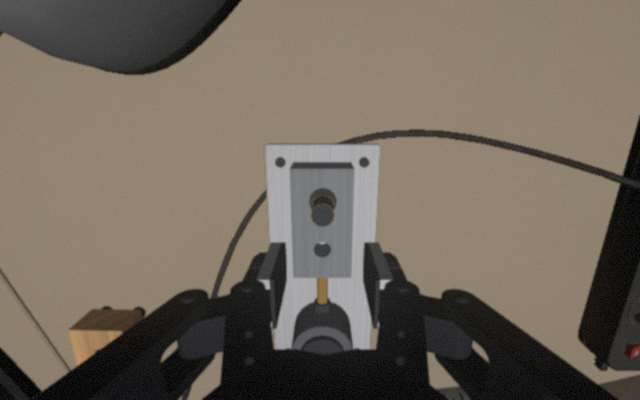

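Request:
move_arm --targets '[[[-2.7,2.7,0.1],[0,0,0.003]],[[-2.7,2.8,0.1],[0,0,0.003]],[[-2.7,2.8,0.1],[0,0,0.003]],[[-2.7,2.8,0.1],[0,0,0.004]],[[-2.7,2.8,0.1],[0,0,0.003]],[[-2.6,2.7,0.1],[0,0,0.004]],[[-2.6,2.8,0.1],[0,0,0.003]],[[-2.7,2.8,0],[0,0,0.004]],[[0,0,1.5],[0,0,0]],[[0,0,1.0],[0,0,0]]]'

```text
clock: 12.75
position: [0.5166, 0.1195, 0.1178]
eef_rot: [0.816, 0.578, -0.002, -0.001]
ft_force: [0.8, 0.1, 0.2]
opening: 0.0386
```

Request:
move_arm --targets '[[[0,0,0],[0,0,0]],[[0,0,0],[0,0,0]]]'

```text
clock: 13.0
position: [0.518, 0.1203, 0.12]
eef_rot: [0.815, 0.579, -0.0, -0.0]
ft_force: [-0.4, -0.9, 0.5]
opening: 0.0384
```

Run:
```python
from h import *
import pickle
s=observe(); print(s["clock"],s["position"],s["ft_force"],s["eef_rot"])
c=capture("wrist"); cv2.imwrite(f"pics/wrist8.png",c["image"]); pickle.dump(c,open("wrist8.pkl","wb"))
print(proj(c,(.518,.1195,.078)))
```

```text
13.0 [0.51800834 0.12027238 0.12002169] [-0.4456555  -0.87941186  0.52292658] [ 8.15172482e-01  5.79218202e-01 -2.35547576e-04 -2.09195718e-04]
(np.float64(321.8481837907025), np.float64(230.14614563311682))
```

View pics/wrist8.png

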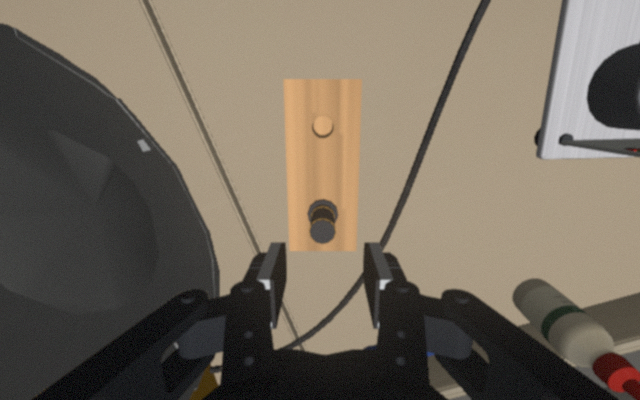

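Request:
move_arm --targets '[[[0,0,2],[0,0,0]],[[0,0,2.4],[0,0,0]],[[0,0,1.8],[0,0,0]],[[0,0,0],[0,0,0]],[[0,0,0],[0,0,0]]]'

```text
clock: 13.68
position: [0.5192, 0.1195, 0.059]
eef_rot: [0.816, 0.579, 0.001, 0.0]
ft_force: [-0.3, -0.0, 0.5]
opening: 0.0381
```

Request:
move_arm --targets '[[[0,0,0],[0,0,0]],[[0,0,0],[0,0,0]],[[0,0,0],[0,0,0]],[[0,0,0],[0,0,0]]]' --grip 0

```text
clock: 14.18
position: [0.5196, 0.1194, 0.0595]
eef_rot: [0.816, 0.579, 0.001, 0.001]
ft_force: [-0.5, 0.9, 6.6]
opening: 0.0136
```

Request:
move_arm --targets '[[[0,0,-0.5],[0,0,0]],[[0,0,-1.5],[0,0,0]],[[0,0,-2.5],[0,0,0]],[[0,0,-2.5],[0,0,0]],[[0,0,-1.7],[0,0,0]],[[0,0,0],[0,0,0]],[[0,0,0],[0,0,0]]]'

```text
clock: 15.05
position: [0.5177, 0.1194, 0.1445]
eef_rot: [0.816, 0.579, -0.001, -0.0]
ft_force: [-0.2, 0.4, -1.0]
opening: 0.0136
```

Run:
```python
from h import *
s=observe(); print(s["clock"],s["position"],s["opening"],s["ft_force"])
plan_here([((.46,.38,.145),72.3,7),((.4169,.3783,.145),72.3,3)])
plan_here([((.4169,.3783,.145),72.3,8)])
```

```text
15.05 [0.51772132 0.1193513  0.14450277] 0.013583089465879659 [-0.24574099  0.36557399 -1.03840636]
[[[3.2, -2.0, -0.0], [-0.0, 0.0, -0.004]], [[3.3, -2.0, -0.0], [-0.0, 0.0, -0.004]], [[3.3, -2.0, -0.0], [-0.0, 0.0, -0.004]], [[3.3, -2.0, -0.0], [-0.0, 0.0, -0.004]], [[3.2, -1.9, -0.0], [-0.001, 0.0, -0.004]], [[3.3, -2.0, -0.0], [-0.0, 0.0, -0.004]], [[3.26, -1.89, -0.04], [-0.001, 0.001, -0.004]], [[-0.5, -1.4, -0.0], [0.0, -0.0, 0.0]], [[-0.5, -1.3, -0.0], [0.0, -0.0, 0.0]], [[-0.47, -1.35, -0.01], [0.0, -0.0, 0.0]]]
end [0.4169 0.3783 0.145 ]
[[[2.6, -2.3, -0.0], [-0.0, 0.0, -0.003]], [[2.7, -2.2, -0.0], [-0.0, 0.0, -0.004]], [[2.7, -2.2, -0.0], [-0.0, 0.0, -0.003]], [[2.6, -2.2, -0.0], [-0.0, 0.0, -0.004]], [[2.7, -2.2, -0.0], [-0.0, 0.0, -0.003]], [[2.7, -2.2, -0.0], [-0.001, 0.0, -0.004]], [[2.7, -2.3, -0.0], [-0.0, 0.0, -0.003]], [[2.62, -2.22, -0.04], [-0.001, 0.001, -0.004]]]
end [0.4169 0.3783 0.145 ]
```

Request:
move_arm --targets '[[[2.6,-2.3,0],[0,0,-0.003]],[[2.7,-2.2,0],[0,0,-0.004]],[[2.7,-2.2,0],[0,0,-0.003]],[[2.6,-2.2,0],[0,0,-0.004]],[[2.7,-2.2,0],[0,0,-0.003]],[[2.7,-2.2,0],[0,0,-0.004]],[[2.7,-2.3,0],[0,0,-0.003]],[[2.6,-2.2,0],[0,0,-0.004]],[[0,0,0],[0,0,0]],[[0,0,0],[0,0,0]]]'

```text
clock: 16.3
position: [0.4172, 0.3773, 0.144]
eef_rot: [0.807, 0.59, -0.001, 0.0]
ft_force: [-0.5, 0.2, -0.3]
opening: 0.0136
```

Run:
```python
from h import *
import pickle
s=observe(); print(s["clock"],s["position"],s["ft_force"],s["eef_rot"])
c=capture("wrist"); cv2.imwrite(f"pics/wrist9.png",c["image"]); pickle.dump(c,open("wrist9.pkl","wb"))
print(proj(c,(.4169,.3783,.05)), proj(c,s["position"]+np.array([0,0,-.04])))
cv2.imwrite("pics/c9.png",cv2.resize(c["image"][100:340,220:420],None,fx=2.5,fy=2.5,interpolation=cv2.INTER_CUBIC))
```

```text
16.3 [0.41720126 0.37726816 0.14404557] [-0.54925032  0.15586179 -0.32821342] [ 8.07334854e-01  5.90092157e-01 -1.27996474e-03  2.01651436e-04]
(np.float64(324.75707521967394), np.float64(203.20607897690044)) (np.float64(323.22578090722345), np.float64(231.0465004264726))
```

View pics/c9.png

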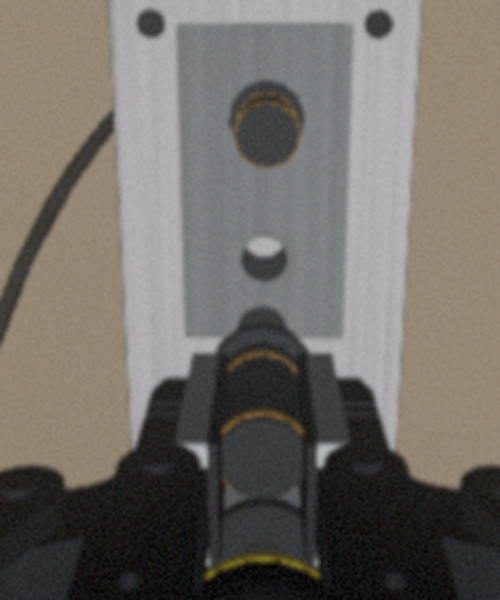

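Request:
move_arm --targets '[[[0.03,-0.1,1.5],[0,0,0]],[[0,0,1.5],[0,0,0]],[[0,0,1.2],[0,0,0]],[[0,0,0.4],[0,0,0]],[[0,0,0.4],[0,0,0]],[[0,0,0.4],[0,0,0]],[[0,0,0],[0,0,0]]]'

```text
clock: 17.23
position: [0.4169, 0.3786, 0.0912]
eef_rot: [0.807, 0.59, -0.0, -0.0]
ft_force: [1.2, -0.5, -0.6]
opening: 0.0134
```

Request:
move_arm --targets '[[[0,0,0.3],[0,0,0]],[[0,0,0.3],[0,0,0]],[[0,0,0.3],[0,0,0]],[[0,0,0],[0,0,0]]]'

```text
clock: 17.73
position: [0.4169, 0.3784, 0.0819]
eef_rot: [0.807, 0.59, -0.0, 0.0]
ft_force: [0.8, -0.7, -1.5]
opening: 0.0135
```

Request:
move_arm --targets '[[[0,0,0.4],[0,0,0]],[[0,0,0.4],[0,0,0]],[[0,0,0.2],[0,0,0]],[[0,0,0],[0,0,0]]]'

```text
clock: 18.23
position: [0.4169, 0.3785, 0.0719]
eef_rot: [0.807, 0.59, -0.0, 0.0]
ft_force: [0.9, -1.1, -2.1]
opening: 0.0135
```

Request:
move_arm --targets '[[[0,0,0.2],[0,0,0]],[[0,0,0.15],[0,0,0]],[[0,0,0],[0,0,0]],[[0,0,0],[0,0,0]]]'

```text
clock: 18.73
position: [0.4171, 0.3786, 0.0687]
eef_rot: [0.807, 0.59, 0.0, 0.0]
ft_force: [1.5, -1.9, -0.8]
opening: 0.0135
```

Request:
move_arm --targets '[[[0,0,0],[0,0,0]],[[0,0,0],[0,0,0]],[[0,0,0],[0,0,0]]]' --grip 0.45

```text
clock: 19.1
position: [0.4168, 0.3788, 0.0688]
eef_rot: [0.807, 0.59, -0.0, -0.0]
ft_force: [-0.1, 0.1, 0.4]
opening: 0.0385
```

Request:
move_arm --targets '[[[0,0,-1.5],[0,0,0]],[[0,0,-3],[0,0,0]],[[0,0,-3],[0,0,0]],[[0,0,-3.5],[0,0,0]],[[0,0,-3.5],[0,0,0]],[[0,0,0],[0,0,0]]]'

```text
clock: 19.85
position: [0.4193, 0.3803, 0.219]
eef_rot: [0.807, 0.59, 0.005, 0.0]
ft_force: [-0.2, -0.1, -0.6]
opening: 0.0384
```

Run:
```python
from h import *
import pickle
s=observe(); print(s["clock"],s["position"],s["ft_force"])
for n in("wrist","side"):
    c=capture(n); cv2.imwrite(f"pics/{n}10.png",c["image"]); pickle.dump(c,open(f"{n}10.pkl","wb"))
cv2.imwrite("pics/s10.png",cv2.resize(c["image"][160:245,205:345],None,fx=5.5,fy=5.5,interpolation=cv2.INTER_CUBIC))
```

```text
19.85 [0.41927851 0.38028205 0.21898934] [-0.21396652 -0.12087293 -0.6430883 ]
```

View pics/wrist10.png

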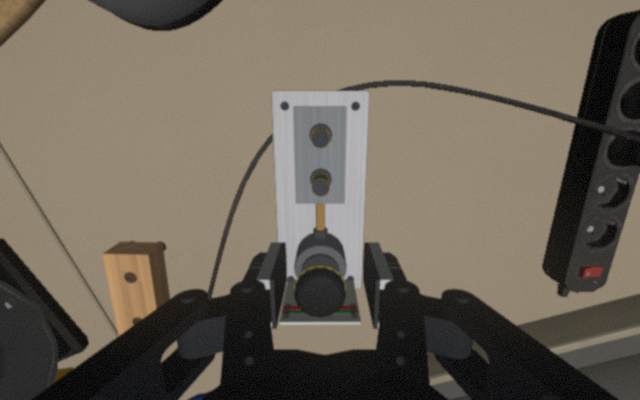

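View pics/s10.png

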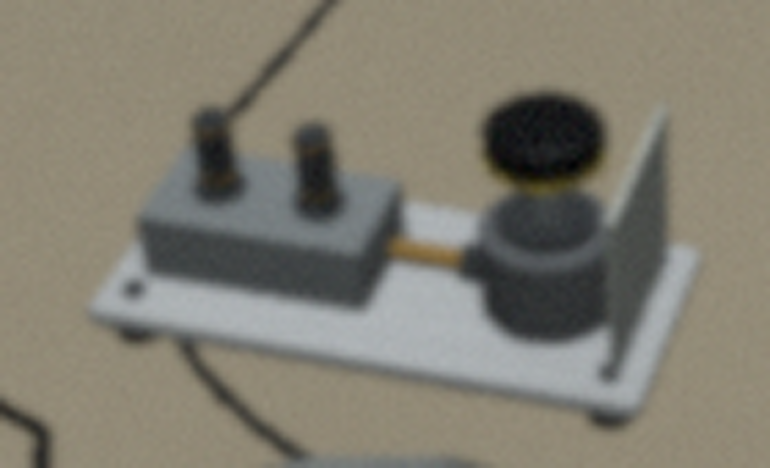

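Run:
```python
from h import *
import pickle
c=pickle.load(open("wrist10.pkl","rb"));g=c["image"]
for u,v in[(319.5,139),(320,188),(320,292),(310,292),(330,295),(298,155),(340,190)]: print(u,v,bydepth(c,u,v).round(4))
im=cv2.resize(g[100:340,250:390],None,fx=2.5,fy=2.5,interpolation=cv2.INTER_CUBIC); cv2.imwrite("pics/c10.png",np.clip(im*1.7,0,255).astype(np.uint8))
# cap top by depth
f,cx,cy=K(c);v,u=np.mgrid[250:340,280:360];d=c["depth"][250:340,280:360];T=np.array(c["cam_to_world"])
P=np.stack([(u-cx)/f*d,(v-cy)/f*d,d],-1)@T[:3,:3].T+T[:3,3]
m=(P[...,2]>.104)&(P[...,2]<.116)&(d>0)
Q=P[m];Q=Q[np.hypot(Q[:,0]-.507,Q[:,1]-.349)<.035]
print(len(Q),Q.mean(0),np.median(Q[:,2]),Q.min(0),Q.max(0))
cc=cv2.minEnclosingCircle(Q[:,:2].astype(np.float32));print(cc)
print("pred",.374+.140*np.cos(np.radians(-17.7)),.392+.140*np.sin(np.radians(-17.7)))
```

```text
319.5 139 [0.3763 0.3916 0.0865]
320 188 [0.4173 0.3788 0.0858]
320 292 [0.5023 0.3514 0.1108]
310 292 [0.4991 0.3431 0.1115]
330 295 [0.5077 0.3591 0.1113]
298 155 [0.3883 0.3655 0.0499]
340 190 [0.4345 0.3942 0.05  ]
1880 [0.5049503  0.35050553 0.10970253] 0.11014301783913416 [0.48383407 0.32631815 0.10400227] [0.53113538 0.37316946 0.11270718]
((0.5076401233673096, 0.3496318459510803), 0.024003513157367706)
pred 0.507372607375502 0.34943537147043136
```

View pics/c10.png

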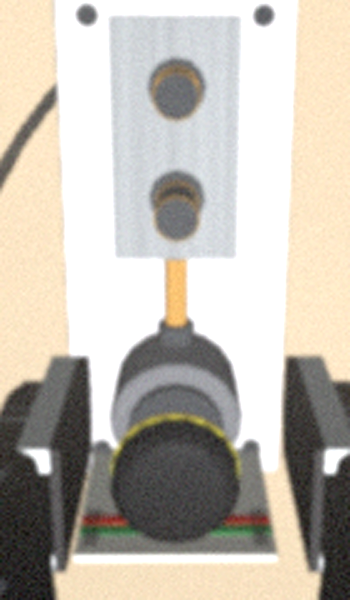

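Run:
```python
from h import *
plan_here([((.5075,.3495,.2),72.3,3),((.5075,.3495,.135),72.3,3)])
```

```text
[[[-0.0, 3.2, 0.5], [0.0, -0.0, 0.0]], [[-0.0, 3.2, 0.5], [0.0, -0.0, 0.0]], [[-0.03, 3.11, 0.46], [0.001, -0.001, 0.0]], [[-0.0, 0.0, 2.2], [-0.0, 0.0, 0.0]], [[-0.0, 0.0, 2.1], [-0.0, 0.0, 0.0]], [[-0.0, 0.0, 2.2], [-0.0, 0.0, 0.0]]]
end [0.5075 0.3495 0.135 ]
```

Request:
move_arm --targets '[[[0,3.2,0.5],[0,0,0]],[[0,3.2,0.5],[0,0,0]],[[0,3.1,0.4],[0,0,0]],[[0,0,2.2],[0,0,0]],[[0,0,2.1],[0,0,0]],[[0,0,1.8],[0,0,0]],[[0,0,0],[0,0,0]],[[0,0,0],[0,0,0]],[[0,0,0],[0,0,0]]]' --grip 0

```text
clock: 21.08
position: [0.5082, 0.3502, 0.1401]
eef_rot: [0.807, 0.59, 0.001, 0.0]
ft_force: [0.2, -0.9, 0.2]
opening: -0.0001
```

Request:
move_arm --targets '[[[0,0,1.0],[0,0,0]],[[0,0,0.9],[0,0,0]],[[0,0,0],[0,0,0]],[[0,0,0],[0,0,0]]]'

```text
clock: 21.58
position: [0.5073, 0.3497, 0.1195]
eef_rot: [0.807, 0.59, -0.0, -0.0]
ft_force: [0.0, -0.1, -0.1]
opening: -0.0002
```

Request:
move_arm --targets '[[[0,0,0.2],[0,0,0]],[[0,0,0.2],[0,0,0]],[[0,0,0.2],[0,0,0]],[[0,0,0],[0,0,0]],[[0,0,0],[0,0,0]]]'

```text
clock: 22.2
position: [0.5077, 0.3499, 0.1142]
eef_rot: [0.807, 0.59, 0.0, 0.0]
ft_force: [-0.6, -1.1, 4.6]
opening: -0.0002
```

Request:
move_arm --targets '[[[0,0,0.2],[0,0,0]],[[0,0,0.2],[0,0,0]],[[0,0,0.2],[0,0,0]],[[0,0,0.2],[0,0,0]],[[0,0,0],[0,0,0]],[[0,0,0],[0,0,0]]]'

```text
clock: 22.95
position: [0.5077, 0.3499, 0.1064]
eef_rot: [0.807, 0.59, 0.0, 0.0]
ft_force: [-2.1, -1.0, 8.2]
opening: 0.0
```

Run:
```python
from h import *
import pickle
s=observe(); print(s["clock"],s["position"],s["ft_force"])
for n in("wrist","side","top"):
    c=capture(n); cv2.imwrite(f"pics/{n}11.png",c["image"]); pickle.dump(c,open(f"{n}11.pkl","wb"))
    if n=="side": cv2.imwrite("pics/s11.png",cv2.resize(c["image"][110:240,205:345],None,fx=4.6,fy=4.6,interpolation=cv2.INTER_CUBIC))
s=observe(); print(s["clock"],s["position"],s["ft_force"])
```

```text
22.95 [0.50772099 0.34985005 0.10642667] [-2.10047596 -1.02770297  8.20291532]
23.1 [0.50769953 0.34988744 0.10643616] [-1.406083   -0.58230891  6.09799579]
```

View pics/wrist11.png

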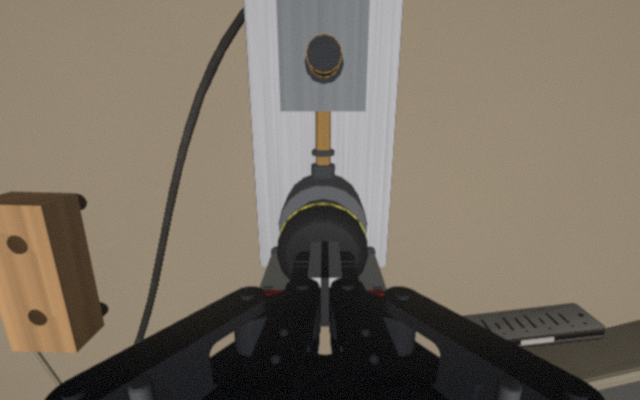

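View pics/s11.png

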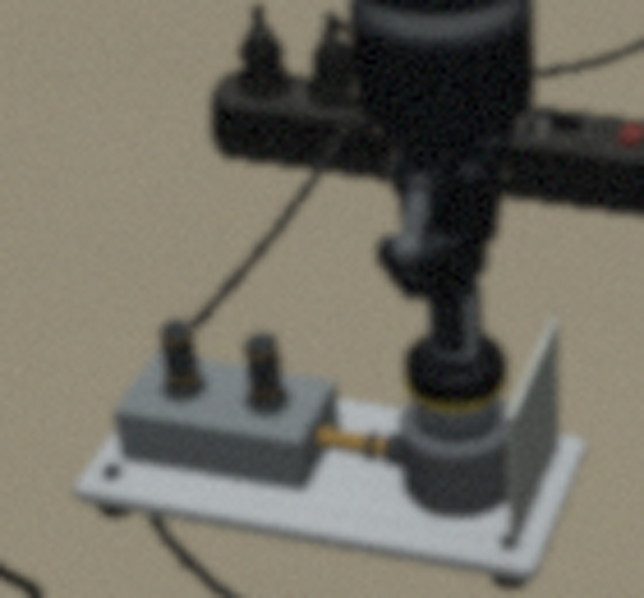

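Run:
```python
from h import *
import pickle
c=pickle.load(open("wrist11.pkl","rb"))
for u,v in[(300,235),(345,235),(290,240),(357,245),(323,228)]: print(u,v,bydepth(c,u,v).round(4))
w=pickle.load(open("wrist10.pkl","rb")); s1=pickle.load(open("side11.pkl","rb")); s0=pickle.load(open("side10.pkl","rb"))
def rim(c,box):
    u0,v0,u1,v1=box; im=cv2.resize(c["image"][v0:v1,u0:u1],None,fx=4,fy=4,interpolation=cv2.INTER_CUBIC); h=cv2.cvtColor(im,cv2.COLOR_BGR2HSV)
    m=(h[...,0]>18)&(h[...,0]<35)&(h[...,1]>90)&(h[...,2]>50); ys,xs=np.nonzero(m); 
    if len(xs)==0: return None
    return xs.min()/4+u0,xs.max()/4+u0,ys.min()/4+v0,ys.max()/4+v0,len(xs)
print("side rim now",rim(s1,(290,180,320,205)),"before",rim(s0,(288,170,320,200)))
# side: lowest rim point nearest camera ; project for travels
cen=np.array([.5076,.3496]); cam=np.array(s1["cam_to_world"])[:2,3]; d=(cam-cen)/np.linalg.norm(cam-cen)
for t in(0,.009,.012,.015): print(t,proj(s1,[*(cen+d*.024),.094-t]))
```

```text
300 235 [0.4934 0.3427 0.0992]
345 235 [0.5007 0.3637 0.0978]
290 240 [0.4948 0.3369 0.0982]
357 245 [0.5073 0.3679 0.0987]
323 228 [0.4937 0.3544 0.098 ]
side rim now (np.float64(293.5), np.float64(313.75), np.float64(192.75), np.float64(199.25), 509) before (np.float64(293.5), np.float64(314.5), np.float64(187.5), np.float64(195.25), 629)
0 (np.float64(304.230225944046), np.float64(193.35104284830973))
0.009 (np.float64(304.3784264917198), np.float64(196.8054348798277))
0.012 (np.float64(304.42742753866554), np.float64(197.94759547749337))
0.015 (np.float64(304.4762310292868), np.float64(199.0851512541669))
```

Request:
move_arm --targets '[[[0,0,0],[0,0,0]],[[0,0,0],[0,0,0]],[[0,0,0],[0,0,0]],[[0,0,0],[0,0,0]],[[0,0,0],[0,0,0]],[[0,0,0],[0,0,0]],[[0,0,0],[0,0,0]],[[0,0,0],[0,0,0]],[[0,0,0],[0,0,0]],[[0,0,0],[0,0,0]]]'

```text
clock: 24.35
position: [0.5077, 0.3499, 0.1064]
eef_rot: [0.807, 0.59, 0.0, 0.0]
ft_force: [-1.9, -1.1, 6.8]
opening: -0.0
```

Request:
move_arm --targets '[[[0,0,0],[0,0,0]],[[0,0,0],[0,0,0]],[[0,0,0],[0,0,0]],[[0,0,0],[0,0,0]],[[0,0,0],[0,0,0]],[[0,0,0],[0,0,0]],[[0,0,0],[0,0,0]],[[0,0,0],[0,0,0]],[[0,0,0],[0,0,0]],[[0,0,0],[0,0,0]]]'

```text
clock: 25.6
position: [0.5077, 0.3499, 0.1064]
eef_rot: [0.807, 0.59, 0.0, 0.0]
ft_force: [-1.8, -1.7, 7.4]
opening: -0.0003
```

Request:
move_arm --targets '[[[0,0,0],[0,0,0]],[[0,0,0],[0,0,0]],[[0,0,0],[0,0,0]],[[0,0,0],[0,0,0]],[[0,0,0],[0,0,0]],[[0,0,0],[0,0,0]],[[0,0,0],[0,0,0]],[[0,0,0],[0,0,0]],[[0,0,0],[0,0,0]],[[0,0,0],[0,0,0]]]'

```text
clock: 26.85
position: [0.5077, 0.3499, 0.1065]
eef_rot: [0.807, 0.59, 0.0, 0.0]
ft_force: [-1.9, -1.0, 7.7]
opening: -0.0
```

Request:
move_arm --targets '[[[0,0,0],[0,0,0]],[[0,0,0],[0,0,0]],[[0,0,0],[0,0,0]],[[0,0,0],[0,0,0]],[[0,0,0],[0,0,0]],[[0,0,0],[0,0,0]]]'

```text
clock: 27.6
position: [0.5077, 0.3499, 0.1065]
eef_rot: [0.807, 0.59, 0.0, 0.0]
ft_force: [-1.7, -1.7, 7.3]
opening: 0.0003
```

Run:
```python
from h import *
s=observe(); print(s["clock"],s["position"],s["ft_force"])
c=capture("wrist"); print([bydepth(c,u,v)[2].round(4) for u,v in[(300,235),(345,235),(290,240),(357,245),(323,228)]])
print(close_job())
```

```text
27.6 [0.50770412 0.34987786 0.10645975] [-1.72027252 -1.69473386  7.29033299]
[np.float64(0.0972), np.float64(0.0987), np.float64(0.0982), np.float64(0.0989), np.float64(0.0995)]
the job is handed in; nothing more can be done
None
```

I moved both pins from the rack into the block's two bores and let go of them. I then pressed the plunger about 12 mm and held it there for about 4.7 s, from 22.95 s to 27.6 s. I handed the job in at about 27.7 s with the plunger still held down.

**Pins:** before I pressed the plunger, both pin tops measured 86 mm above the work surface, which is fully home. They looked upright in the side and wrist views.

**Plunger:** three checks put it in the green band:
- **Cap top:** depth readings gave 97–99.5 mm, or about 12 mm of travel.
- **Tool height:** it showed 11.5–11.6 mm down and stayed steady through the hold.
- **Force:** about 7.3 N upward at the end, against 7 N expected at 12 mm.

The yellow rim's shift in the side view was slightly less, suggesting 10.5–12 mm, which is still in the band. I could not read the green band directly because the gripper hid it.

**Bystanders:** nothing touched the bottle, comb or screwdriver, as far as the motions and forces show. I did not measure their positions again at the end.

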